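# Right the pepper mill and hold it over the soup mug

### The job

The wooden pepper mill has fallen over: first stand it upright on its foot on the worktop. Then lift it over the row of jars and tin to the white mug, without disturbing them or touching the mug with the mill, and finish holding it upright and still, centred over the mug's mouth with its foot about 2 cm above the rim, ready to grind; do not put it down or let go.

Things in the scene. Friction and masses are not known exactly. Their poses are not given: they have to be found in the camera images.
- mill_center (a point): Centre of the loose round pepper mill of dark wood, 170 mm long, 0.13 to 0.25 kg, on its axis, 85 mm from the foot. z axis = the mill's axis from foot to knob: level at the start within 3 degrees (it lies on its side, 23 to 29 mm from axis to worktop, knob to the robot's right, turned 0.1 to 0.75 rad towards the robot), straight up when it stands. It may roll if nudged
- mill_foot (a point): Centre of the flat underside of the mill's foot, 58 mm across; same axes. Along z from here the wooden body runs from 0 to 122 mm
- mill_head (a point): Centre of the mill's rounded head, 140 mm from the foot, where it is about 50 mm across; same axes. The head runs from 123 to 159 mm, a metal knob 12 mm across from there to 170 mm. The head is fixed to the body and does not turn. Keep the arm clear of the wall cabinets, whose undersides hang 0.5 m above the worktop beyond x = 0.6 m
- mug_mouth (a point): Centre of the mouth of the white soup mug, level with the rim, 101 mm above the worktop. The mug stands upright to the robot's left, beyond the row of jars and tin; it is loose, 0.28 kg, 77 mm across outside, and its handle reaches 77 mm from the mouth's centre along this point's -y axis, at any yaw. z = up
- jam_jar_center (a point): Centre of a loose glass jam jar with a red lid, 66 mm across, 90 mm high, one of the three of the row that stands between mill and mug, running away from the robot about straight ahead of it; which stands where varies
- tin_small_center (a point): Centre of a loose round food tin of the row, 57 mm across, 72 mm high
- spice_jar_a_center (a point): Centre of a loose glass spice jar of the row with a dark lid, 41 mm across, 105 mm high
Not all that is in view belongs to the job. Leave any yellow look-alike of the part that bears spice_jar_a_center alone.

How it is judged (in metres and radians):
On the way:
1. the mill stands upright on its foot on the worktop (angle between mill_foot's own z axis and vertical below 0.12 rad and height (world z) of mill_foot below 0.006 m and linear speed of pepper_mill below 0.03 m/s), for 0.3 s.
At the end, for the whole second after the job is handed in: The mill is held still in the fingers, upright within 7 degrees, the centre of its foot within 15 mm of the mug's axis and 5 to 40 mm above the rim, not touching the mug; the mug stands within 20 mm of where it was; the two jars and the tin stand where they were (within 20 mm), upright (angle between mill_foot's own z axis and vertical below 0.12 rad and horizontal distance between mill_foot and mug_mouth below 0.015 m and z of mill_foot in the frame of mug_mouth between 0.005 and 0.04 m and contact force between pepper_mill and the fingers above 2 N and contact force between pepper_mill and mug below 0.2 N and linear speed of pepper_mill below 0.02 m/s and angular speed of pepper_mill below 0.15 rad/s and angle between mug_mouth's own z axis and vertical below 0.1 rad and height (world z) of mug_mouth below 0.107 m and distance of mug_mouth from where it was at the start of the episode below 0.02 m and not (distance of jam_jar_center from where it was at the start of the episode above 0.02 m or angle between jam_jar_center's own z axis and vertical above 0.25 rad) and not (distance of tin_small_center from where it was at the start of the episode above 0.02 m or angle between tin_small_center's own z axis and vertical above 0.25 rad) and not (distance of spice_jar_a_center from where it was at the start of the episode above 0.02 m or angle between spice_jar_a_center's own z axis and vertical above 0.25 rad)); the arm keeps its last pose, push and grip.
It fails at once if the mill touches the mug (contact force between pepper_mill and mug above 0.5 N).
It fails at once if the mug is shifted by more than 20 mm or tipped (distance of mug_mouth from where it was at the start of the episode above 0.02 m or angle between mug_mouth's own z axis and vertical above 0.25 rad).
It fails at once if a jar or the tin is shifted by more than 20 mm or tipped ((distance of jam_jar_center from where it was at the start of the episode above 0.02 m or angle between jam_jar_center's own z axis and vertical above 0.25 rad) or (distance of tin_small_center from where it was at the start of the episode above 0.02 m or angle between tin_small_center's own z axis and vertical above 0.25 rad) or (distance of spice_jar_a_center from where it was at the start of the episode above 0.02 m or angle between spice_jar_a_center's own z axis and vertical above 0.25 rad)).
It also fails if it takes over 72 s, if anything falls off the work surface, if the arm or the gripper's body presses on something with over 40 N, if the wrist force passes 120 N, or if a joint passes its speed limit or range.

### The arm

A 6-joint arm with a two-finger parallel gripper is mounted at the origin on a cart in front of the work surface, level with it; the furniture and walls round the work are solid. World frame = base frame: x ahead of the robot, y to its left, z up, the work surface at z = 0. Lengths are in mm, angles in rad, forces in N, time in s.
With the tool pointing down it reaches from about 275 to 1000 mm from the base axis. Payload 8.4 kg.
Tool frame: the origin (TCP) lies midway between the tips of the shut fingers; the grasp point (between the pads) lies 19 mm behind it; z points along the fingers, y is the line along which they close (so a half turn about z gives the same grasp; the last joint's range is limited). The gripper opens to 85 mm and grips with 20 to 120 N. Pads are 22 mm wide; open, the fingers measure 114 mm over their backs; the gripper's body (76 mm by 85 mm) begins 54 mm behind the grasp point. The pads swing forward as they close: fully open they stand 13 mm farther back than shut.
Start: joints at [1.148, 0.353, 1.633, -0, 1.155, -0.002], TCP at [255.306, 570.48, 231.281] pointing down, gripper open.
Joint ranges: [-2.63, 2.63], [-0.92, 2.1], [0.06, 2.66], [-1.3, 4.44], [0, 2.69], [-3.02, 3.02]. Speed limits (rad/s): [2.22, 2.22, 2.79, 3.14, 3.14, 3.14].

### API

Orientations are given as [roll, pitch, yaw] about the fixed x, y, z axes, in that order (R = Rz(yaw) Ry(pitch) Rx(roll)).
In Python, from rig import r gives the robot as it stands.
- The arm moves only by the tool servo_tool, never from a script. Its argument "deltas" is a list of rows, each an object of numbers: "x", "y", "z": the shift along the world's x, y, z in mm; "rx", "ry", "rz": the turn, a rotation vector about the world's x, y, z in rad; "gripper": the gripper's target within -1 to 1 (fully open at 1, half-way at 0, shut at -1). A call has 1 to 10 rows; each row is the pose to reach, as a shift and turn from the pose commanded when the call began; what a row does not reach only later rows make up. A row lasts 1/10 s, in which the tool goes at most 50 mm and 8.59 degrees, less where a joint would pass 70% of its speed; a pose out of reach is approached as far as the arm can. A call with a gripper value outside its range is refused whole. The fingers move at their own pace and stop on an object; "newtons" is the grip in N (left out, the last holds). Time passes only in rows, so rows that repeat a pose let the fingers close. It gives the time, the measured TCP pose, the force, the opening and the grip force at its end, in the units of the state.
- r.sense(): the state, without advancing time (a new reading comes with each control period).
- r.grab_frame(name): name is "side" or "top"; returns the picture (480x640x3 uint8, blue, green, red); there is no depth.
- r.camera_params(name): a dict with "mtx" (3x3 intrinsics, pixels), "eye" and "orientation" of the camera in the world. Camera axes: x right, y down, z forward; pixel columns grow to the right and rows downward; lengths in mm; the calibration is good to about 2 mm. A picture is of the moment at which its call begins. camera_params takes no time and is no camera call.
- r.sign_off(): hands the job in; it is judged then, once.
Trained networks look in the newest picture that a camera, given by its name, has taken for a name from the list of things; names that differ only in an ending like _2 or _b are one class to them, and where a whole thing is asked for, a point or a joint stands for the part that bears it (a point fixed in the world has none). Each returns a list of dicts, best first, with "conf" (0 to 1); they miss things now and then, are a little off and sometimes report something else, mostly with a low value. They report only what shows in the picture. A call takes as long as a camera call. They do not tell look-alikes from the thing itself.
- r.recognise(name, camera): "box" ([left, top, width, height] in pixels, round what is visible of it).
The state is a dict: "clock": time; "qpos": joint angles; "qvel": joint speeds; "joint_efforts": joint torques, N m; "eef_pos": TCP position; "tcp_rot": TCP orientation; "contact_force": force on the tool from outside, world axes, zero at the start; "wrist_torque": the same for the moment, N m; "opening": opening from 0.0 (shut) to 1.0 (fully open); "grasp_force": force on a finger pad.
Only numpy, scipy, OpenCV 4.12 (cv2) and the standard library are available. Lean on these libraries where they do the work, as an engineer would, in place of code of your own. Each camera call takes 0.05 s, during which the arm holds its last target. There are 200 camera calls.

## Working session

There is one attempt and no reset: what is moved stays moved. The work goes in short steps, Python scripts to look and compute and a tool call to move; the robot and the scene stay as the last step left them, time stands still between calls to the robot, and variables do not carry over. Pictures are saved under pics/ and viewed, at most 10 in all, crops included, and the job is handed in when it is done.

Besides the shell and the picture viewer there is one more tool, called after "Call:" by a JSON object that holds its "api" and its "payload". servo_tool: Moves the arm, as the interface text tells. Its arguments: {"type":"object","properties":{"deltas":{"type":"array","items":{"type":"object","properties":{"x":{"type":"number"},"y":{"type":"number"},"z":{"type":"number"},"rx":{"type":"number"},"ry":{"type":"number"},"rz":{"type":"number"},"gripper":{"type":"number"}}}},"newtons":{"type":"number"}},"required":["deltas"]}

```bash
mkdir -p pics
cat > h.py <<'E'
import numpy as np,cv2
from rig import r
from scipy.spatial.transform import Rotation as R
def P(c):
    p=r.camera_params(c);o=np.array(p['orientation'],float)
    M=o if o.shape==(3,3) else (R.from_euler('xyz',o).as_matrix() if o.size==3 else R.from_quat(o).as_matrix())
    return np.array(p['mtx'],float),np.array(p['eye'],float),M
def ray(c,uv,z):
    K,e,M=P(c);d=M@np.linalg.solve(K,[uv[0],uv[1],1]);return e+d*(z-e[2])/d[2]
def proj(c,X):
    K,e,M=P(c);q=K@(M.T@(np.array(X,float)-e));return q[:2]/q[2]
E
python3 - <<'E'
from h import *
for c in('side','top'):
    cv2.imwrite(f'pics/{c}0.png',r.grab_frame(c));print(c,r.camera_params(c))
    for n in['mill_center','mill_head','mug_mouth','jam_jar_center','tin_small_center','spice_jar_a_center']:
        print(n,[(np.round(d['box']),round(d['conf'],2)) for d in r.recognise(n,c)][:3])
print(r.sense())
E
```

```text
side {'mtx': array([[598.07388484,   0.        , 330.23819605],
       [  0.        , 598.07388484, 242.1813679 ],
       [  0.        ,   0.        ,   1.        ]]), 'eye': array([  -47.98379478, -1256.70825329,   665.38822426]), 'orientation': array([-1.96898747, -0.01173568, -0.40019098])}
mill_center [(array([347., 281.,  26.,  53.]), 0.56)]
mill_head [(array([348., 283.,  27.,  57.]), 0.76)]
mug_mouth [(array([278., 192.,  28.,  43.]), 0.96)]
jam_jar_center [(array([294., 243.,  28.,  42.]), 0.68), (array([280., 194.,  27.,  40.]), 0.18)]
tin_small_center [(array([323., 245.,  20.,  33.]), 0.89)]
spice_jar_a_center [(array([366., 247.,  20.,  46.]), 0.86), (array([330., 220.,  16.,  24.]), 0.79), (array([357., 229.,  18.,  45.]), 0.65)]
top {'mtx': array([[480.584517  ,   0.        , 324.37460001],
       [  0.        , 480.584517  , 240.23864071],
       [  0.        ,   0.        ,   1.        ]]), 'eye': array([ 251.6611447 ,    2.58159332, 1215.5604694 ]), 'orientation': array([-2.93122758, -0.00338019, -1.60542562])}
mill_center [(array([382., 235.,  66.,  39.]), 0.23)]
mi
[... 349 characters left out ...]
), 0.65)]
{'clock': 0.7, 'qpos': array([ 1.14761448e+00,  3.52980527e-01,  1.63341340e+00, -2.08098945e-05,
        1.15524087e+00, -2.42784104e-03]), 'qvel': array([ 0.00072962,  0.00069305,  0.00159595,  0.00042749, -0.00071512,
       -0.00239255]), 'joint_efforts': array([-3.52410298e-04, -6.05025601e+01, -3.42390740e+01, -1.39444173e-04,
        1.25411290e-03, -1.61182641e-05]), 'eef_pos': array([255.29475735, 570.46164314, 231.28739674]), 'tcp_rot': array([-3.14155047e+00,  1.89360906e-05,  2.72084705e+00]), 'contact_force': array([ 0.07422948, -0.12802123, -0.18720675]), 'wrist_torque': array([-0.03005647, -0.03702638,  0.02079448]), 'grasp_force': 0.0, 'opening': 0.9991983877593976}
```

View pics/side0.png

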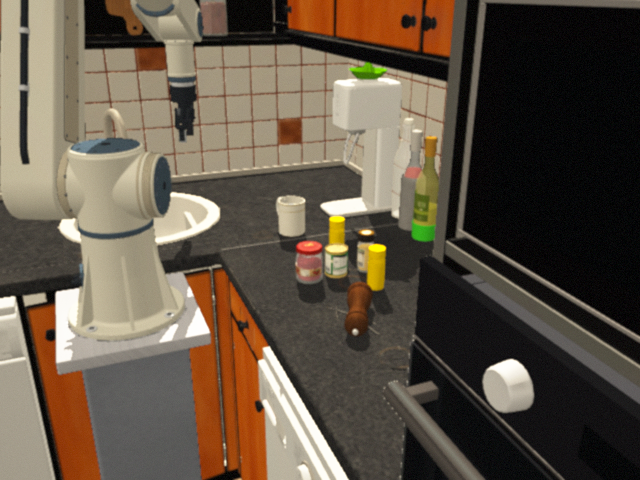

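View pics/top0.png

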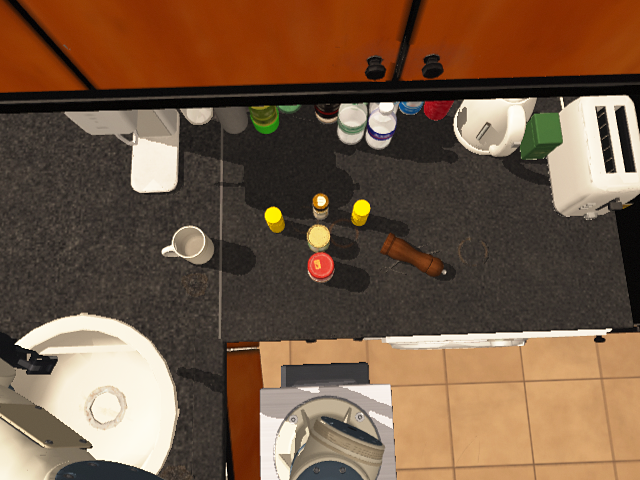

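The side view shows the mill at about (358,308) with its knob towards the camera. In the top view the foot is near (387,245), the knob at (444,271) and the mug mouth at (192,245). The row is jam jar (320,266), tin (318,237), spice jar (320,205), and the yellow look-alikes are at (361,212) and (275,220).

Run:
```python
from h import *
im=cv2.imread('pics/top0.png')
cv2.imwrite('pics/c1.png',cv2.resize(im[185:295,150:470],None,fx=2.5,fy=2.5,interpolation=cv2.INTER_CUBIC))
s=cv2.imread('pics/side0.png');cv2.imwrite('pics/c2.png',cv2.resize(s[170:350,265:405],None,fx=3.3,fy=3.3,interpolation=cv2.INTER_CUBIC))
f=ray('top',(387,245),26);k=ray('top',(444,271),26)
print(f,k,np.linalg.norm(k-f),np.arctan2(*(k-f)[1::-1]))
print('side',ray('side',(354,332),26),ray('side',(361,286),26))
for n,uv,z in[('mug',(194,243),101),('jam',(321,265),90),('tin',(318,237),72),('spice',(321,200),105),('yelR',(361,207),90),('yelL',(274,215),90)]:print(n,ray('top',uv,z).round())
```

```text
[ 487.71124592 -167.95956863   26.        ] [ 416.67646255 -306.28854228   26.        ] 155.50191445948633 -2.0452018505841405
side [ 412.63537923 -311.12914721   26.        ] [ 515.01734377 -130.73332943   26.        ]
mug [493. 299. 101.]
jam [432.   1.  90.]
tin [504.   6.  72.]
spice [588.  -5. 105.]
yelR [ 571. -101.   90.]
yelL [558. 110.  90.]
```

View pics/c1.png

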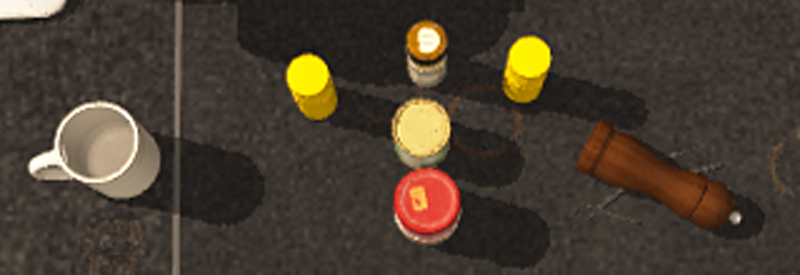

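View pics/c2.png

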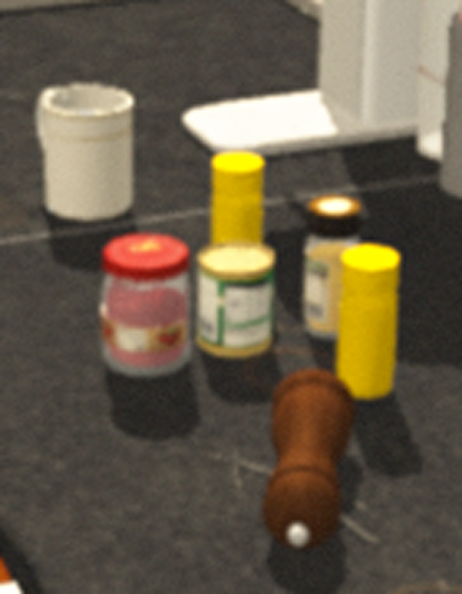

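```bash
cat >> h.py <<'E'
def pose():
    s=r.sense();return np.array(s['eef_pos']),R.from_euler('xyz',s['tcp_rot'])
def delta(p,Rt):
    p0,R0=pose();print('d',np.round(np.array(p)-p0,1),np.round((Rt*R0.inv()).as_rotvec(),3),'to',np.round(p))
def frame(z,x):
    z=np.array(z,float);x=np.array(x,float);return R.from_matrix(np.c_[x,np.cross(z,x),z])
Z=np.array([0,0,1.])
E
python3 - <<'E'
from h import *
T=lambda u,v:(150+u/2.5,185+v/2.5)
S=lambda u,v:(265+u/3.3,170+v/3.3)
kt=ray('top',T(737,218),24);ft=ray('top',T(592,147),28)
print('top',ft,kt,np.linalg.norm(ft-kt))
ks=ray('side',S(297,533),26);print('knob side',ks)
print('mug',ray('top',T(97,148),101),'mug side',ray('side',S(88,98),101))
a=kt-ft;a[2]=0;a/=np.linalg.norm(a);print('az',np.arctan2(a[1],a[0]))
# waist cross-check
print('neck',ray('top',T(690,193),26))
k=(kt+ks)/2;k[2]=26
foot=k-167*a;print('foot',foot, 'proj side',(proj('side',foot)-[265,170])*3.3,'proj top',(proj('top',foot)-[150,185])*2.5)
t=.45;c,s=np.cos(t),np.sin(t)
g=foot+88*a;g[2]=30
z=-a*s-Z*c;x=-a*c+Z*s;Rg=frame(z,x)
print('grasp',g,'TCP',g+19*z)
delta(g+(19-130)*z,Rg);delta(g+19*z,Rg)
E
```

```text
top [ 490.41726205 -167.35919681   28.        ] [ 413.86411754 -308.54762043   24.        ] 160.65663664197905
knob side [ 415.32324632 -310.18439824   26.        ]
mug [490.67077044 311.36011524 101.        ] mug side [500.55064412 312.26883005 101.        ]
az -2.067635613200275
neck [ 440.43288675 -263.05359521   26.        ]
foot [ 494.19412527 -162.5573944    26.        ] proj side [309.60182812 407.21037224] proj top [586.77548769 143.9019943 ]
grasp [ 452.24898148 -239.91762263   30.        ] TCP [ 456.18817631 -232.65249051   12.89150506]
d [ 173.9 -852.8 -101.3] [ 0.478  0.162 -1.616] to [ 429. -282.  130.]
d [ 200.9 -803.1 -218.4] [ 0.478  0.162 -1.616] to [ 456. -233.   13.]
```

Call:
{"api": "servo_tool", "payload": {"deltas": [{"x": 174,"y": -853,"z": -30,"rx": 0.478,"ry": 0.162,"rz": -1.616,"gripper": 1},{"x": 174,"y": -853,"z": -30,"rx": 0.478,"ry": 0.162,"rz": -1.616},{"x": 174,"y": -853,"z": -30,"rx": 0.478,"ry": 0.162,"rz": -1.616},{"x": 174,"y": -853,"z": -30,"rx": 0.478,"ry": 0.162,"rz": -1.616},{"x": 174,"y": -853,"z": -30,"rx": 0.478,"ry": 0.162,"rz": -1.616},{"x": 174,"y": -853,"z": -30,"rx": 0.478,"ry": 0.162,"rz": -1.616},{"x": 174,"y": -853,"z": -30,"rx": 0.478,"ry": 0.162,"rz": -1.616},{"x": 174,"y": -853,"z": -30,"rx": 0.478,"ry": 0.162,"rz": -1.616},{"x": 174,"y": -853,"z": -30,"rx": 0.478,"ry": 0.162,"rz": -1.616},{"x": 174,"y": -853,"z": -30,"rx": 0.478,"ry": 0.162,"rz": -1.616}]}}

```text
invalid input
```

```bash
cat > d.py <<'E'
from h import *
a=np.array([np.cos(-2.067),np.sin(-2.067),0]);t=.45;c,s=np.cos(t),np.sin(t)
z=-a*s-Z*c;Rg=frame(z,-a*c+Z*s);g=np.array([452,-240,30.])
E
python3 -c "
from d import *
delta(g-111*z,Rg);delta(g+19*z,Rg);print(r.sense()['qpos'].round(2))"
```

```text
d [ 173.7 -852.9 -101.3] [ 0.478  0.162 -1.616] to [ 429. -282.  130.]
d [ 200.6 -803.2 -218.4] [ 0.478  0.162 -1.616] to [ 456. -233.   13.]
[ 1.15  0.35  1.63 -0.    1.16 -0.  ]
```

Call:
{"api": "servo_tool", "payload": {"deltas": [{"x": 10,"y": -50,"z": 0,"rx": 0.03,"ry": 0.01,"rz": -0.1,"gripper": 1}]}}

```text
clock: 0.8
eef_pos: [264.9, 525.6, 231.0]
tcp_rot: [3.116, -0.024, 2.623]
contact_force: [2.0, 0.4, -0.0]
opening: 0.999
grasp_force: 0.0
```

Call:
{"api": "servo_tool", "payload": {"deltas": [{"x": 164,"y": -803,"z": -30,"rx": 0.448,"ry": 0.152,"rz": -1.516,"gripper": 1},{"x": 164,"y": -803,"z": -30,"rx": 0.448,"ry": 0.152,"rz": -1.516,"gripper": 1}]}}

```text
clock: 1.0
eef_pos: [285.1, 422.3, 227.4]
tcp_rot: [3.069, -0.098, 2.333]
contact_force: [1.1, -0.4, 1.0]
opening: 1.0
grasp_force: 0.0
```

```bash
python3 -c "
from d import *
delta(g-111*z+70*Z,Rg)"
```

```text
d [ 143.9 -704.8  -27.4] [ 0.362  0.124 -1.224] to [ 429. -282.  200.]
```

Call:
{"api": "servo_tool", "payload": {"deltas": [{"x": 144,"y": -705,"z": -27,"rx": 0.362,"ry": 0.124,"rz": -1.224,"gripper": 1},{"x": 144,"y": -705,"z": -27,"rx": 0.362,"ry": 0.124,"rz": -1.224,"gripper": 1},{"x": 144,"y": -705,"z": -27,"rx": 0.362,"ry": 0.124,"rz": -1.224,"gripper": 1},{"x": 144,"y": -705,"z": -27,"rx": 0.362,"ry": 0.124,"rz": -1.224,"gripper": 1},{"x": 144,"y": -705,"z": -27,"rx": 0.362,"ry": 0.124,"rz": -1.224,"gripper": 1},{"x": 144,"y": -705,"z": -27,"rx": 0.362,"ry": 0.124,"rz": -1.224,"gripper": 1},{"x": 144,"y": -705,"z": -27,"rx": 0.362,"ry": 0.124,"rz": -1.224,"gripper": 1},{"x": 144,"y": -705,"z": -27,"rx": 0.362,"ry": 0.124,"rz": -1.224,"gripper": 1},{"x": 144,"y": -705,"z": -27,"rx": 0.362,"ry": 0.124,"rz": -1.224,"gripper": 1},{"x": 144,"y": -705,"z": -27,"rx": 0.362,"ry": 0.124,"rz": -1.224,"gripper": 1}]}}

```text
clock: 2.0
eef_pos: [379.4, -38.4, 210.1]
tcp_rot: [3.141, -0.451, 1.074]
contact_force: [1.8, 0.7, -0.4]
opening: 1.001
grasp_force: 0.0
```

```bash
python3 -c "
from d import *
delta(g-111*z+70*Z,Rg);print(r.sense()['qpos'].round(2))"
```

```text
d [  49.6 -244.   -10.1] [-0.001  0.001  0.   ] to [ 429. -282.  200.]
[-0.51 -0.01  2.23  0.54  1.   -0.33]
```

Call:
{"api": "servo_tool", "payload": {"deltas": [{"x": 50,"y": -244,"z": -10,"rx": 0,"ry": 0,"rz": 0,"gripper": 1},{"x": 50,"y": -244,"z": -10,"rx": 0,"ry": 0,"rz": 0,"gripper": 1},{"x": 50,"y": -244,"z": -10,"rx": 0,"ry": 0,"rz": 0,"gripper": 1},{"x": 50,"y": -244,"z": -10,"rx": 0,"ry": 0,"rz": 0,"gripper": 1},{"x": 50,"y": -244,"z": -10,"rx": 0,"ry": 0,"rz": 0,"gripper": 1},{"x": 50,"y": -244,"z": -60,"rx": 0,"ry": 0,"rz": 0,"gripper": 1},{"x": 50,"y": -244,"z": -80,"rx": 0,"ry": 0,"rz": 0,"gripper": 1},{"x": 50,"y": -244,"z": -80,"rx": 0,"ry": 0,"rz": 0,"gripper": 1},{"x": 50,"y": -244,"z": -80,"rx": 0,"ry": 0,"rz": 0,"gripper": 1},{"x": 50,"y": -244,"z": -80,"rx": 0,"ry": 0,"rz": 0,"gripper": 1}]}}

```text
clock: 3.0
eef_pos: [430.8, -281.0, 131.3]
tcp_rot: [3.139, -0.449, 1.081]
contact_force: [-0.8, -0.8, 0.7]
opening: 1.002
grasp_force: 0.0
```

```bash
python3 -c "
from d import *
delta(g-111*z,Rg);delta(g+19*z,Rg);print(r.sense()['qpos'].round(2))
a=r.grab_frame('top')[190:310,350:500];b=r.grab_frame('side')[180:380,290:430]
cv2.imwrite('pics/g1.png',np.hstack([cv2.resize(a,(500,400)),cv2.resize(b,(280,400))]))"
```

```text
d [-1.8 -1.5 -1.4] [ 0.002  0.002 -0.005] to [ 429. -282.  130.]
d [  25.2   48.3 -118.4] [ 0.002  0.002 -0.005] to [ 456. -233.   13.]
[-0.86  0.4   1.91  0.49  1.05 -0.66]
```

View pics/g1.png

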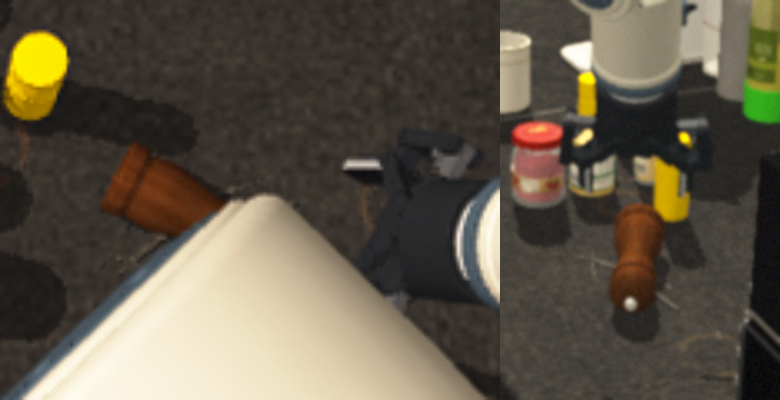

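The picture shows the open gripper above the head end, lined up with the mill's axis: its centre is at side-crop column 635 and the mill's at 637. I'll go down now.

Call:
{"api": "servo_tool", "payload": {"deltas": [{"x": 8,"y": 16,"z": -39,"rx": 0,"ry": 0,"rz": 0,"gripper": 1},{"x": 16,"y": 32,"z": -78,"rx": 0,"ry": 0,"rz": 0,"gripper": 1},{"x": 21,"y": 40,"z": -99,"rx": 0,"ry": 0,"rz": 0,"gripper": 1},{"x": 25,"y": 48,"z": -119,"rx": 0,"ry": 0,"rz": 0,"gripper": 1},{"x": 25,"y": 48,"z": -119,"rx": 0,"ry": 0,"rz": 0,"gripper": 1},{"x": 25,"y": 48,"z": -119,"rx": 0,"ry": 0,"rz": 0,"gripper": 1}]}}

```text
clock: 3.7
eef_pos: [455.5, -232.8, 11.7]
tcp_rot: [3.14, -0.449, 1.081]
contact_force: [0.5, 0.2, 0.3]
opening: 1.0
grasp_force: 0.0
```

Call:
{"api": "servo_tool", "payload": {"deltas": [{"x": 0,"y": 0,"z": 0,"rx": 0,"ry": 0,"rz": 0,"gripper": -1},{"x": 0,"y": 0,"z": 0,"rx": 0,"ry": 0,"rz": 0,"gripper": -1},{"x": 0,"y": 0,"z": 0,"rx": 0,"ry": 0,"rz": 0,"gripper": -1},{"x": 0,"y": 0,"z": 0,"rx": 0,"ry": 0,"rz": 0,"gripper": -1},{"x": 0,"y": 0,"z": 0,"rx": 0,"ry": 0,"rz": 0,"gripper": -1},{"x": 0,"y": 0,"z": 0,"rx": 0,"ry": 0,"rz": 0,"gripper": -1},{"x": 0,"y": 0,"z": 0,"rx": 0,"ry": 0,"rz": 0,"gripper": -1},{"x": 0,"y": 0,"z": 0,"rx": 0,"ry": 0,"rz": 0,"gripper": -1},{"x": 0,"y": 0,"z": 0,"rx": 0,"ry": 0,"rz": 0,"gripper": -1},{"x": 0,"y": 0,"z": 0,"rx": 0,"ry": 0,"rz": 0,"gripper": -1}], "newtons": 60}}

```text
clock: 4.7
eef_pos: [455.5, -233.6, 12.3]
tcp_rot: [3.139, -0.449, 1.08]
contact_force: [-5.1, -2.5, 11.4]
opening: 0.567
grasp_force: 59.7
```

Call:
{"api": "servo_tool", "payload": {"deltas": [{"x": 0,"y": 0,"z": 40,"rx": 0,"ry": 0,"rz": 0,"gripper": -1},{"x": 0,"y": 0,"z": 80,"rx": 0,"ry": 0,"rz": 0,"gripper": -1},{"x": 0,"y": 0,"z": 120,"rx": 0,"ry": 0,"rz": 0,"gripper": -1},{"x": 0,"y": 0,"z": 160,"rx": 0,"ry": 0,"rz": 0,"gripper": -1},{"x": 0,"y": 0,"z": 200,"rx": 0,"ry": 0,"rz": 0,"gripper": -1},{"x": 0,"y": 0,"z": 220,"rx": 0,"ry": 0,"rz": 0,"gripper": -1},{"x": 0,"y": 0,"z": 220,"rx": 0,"ry": 0,"rz": 0,"gripper": -1}]}}

```text
clock: 5.4
eef_pos: [456.1, -233.8, 234.1]
tcp_rot: [3.135, -0.448, 1.082]
contact_force: [-1.0, 0.1, -2.5]
opening: 0.564
grasp_force: 64.6
```

```bash
cat >> d.py <<'E'
def fin(az):
    h=np.array([np.cos(az),np.sin(az),0]);return h*c-Z*s,frame(h*c-Z*s,-Z*c-h*s)
E
python3 -c "
from d import *
zf,Rf=fin(-.39);G=np.array([560,-230,250])
delta(G+19*zf,Rf);print(r.sense()['qpos'].round(2))
p0,R0=pose();rv=(Rf*R0.inv()).as_rotvec()
am=R0.inv().apply(a)
for f in (.25,.5,.75,1):
  Rr=R.from_rotvec(f*rv)*R0;print('z',Rr.apply(Z).round(2),'mill',Rr.apply(am).round(2))
"
```

```text
d [119.8  -2.7   7.6] [-1.626 -0.578  1.28 ] to [ 576. -237.  242.]
[-0.76  0.24  1.87  0.47  1.2  -0.48]
z [ 0.27  0.07 -0.96] mill [-0.2  -0.92  0.33]
z [ 0.43 -0.2  -0.88] mill [-0.   -0.75  0.66]
z [ 0.64 -0.35 -0.69] mill [ 0.07 -0.41  0.91]
z [ 0.83 -0.34 -0.43] mill [ 0.   -0.01  1.  ]
```

Call:
{"api": "servo_tool", "payload": {"deltas": [{"x": 12,"y": 0,"z": 20,"rx": -0.163,"ry": -0.058,"rz": 0.128,"gripper": -1},{"x": 24,"y": 0,"z": 30,"rx": -0.25,"ry": -0.089,"rz": 0.197,"gripper": -1},{"x": 36,"y": 0,"z": 30,"rx": -0.35,"ry": -0.124,"rz": 0.276,"gripper": -1},{"x": 48,"y": 0,"z": 30,"rx": -0.45,"ry": -0.16,"rz": 0.354,"gripper": -1},{"x": 60,"y": 0,"z": 30,"rx": -0.55,"ry": -0.196,"rz": 0.433,"gripper": -1},{"x": 70,"y": 0,"z": 30,"rx": -0.65,"ry": -0.231,"rz": 0.512,"gripper": -1},{"x": 80,"y": 0,"z": 30,"rx": -0.75,"ry": -0.267,"rz": 0.59,"gripper": -1},{"x": 90,"y": 0,"z": 30,"rx": -0.85,"ry": -0.302,"rz": 0.669,"gripper": -1},{"x": 100,"y": 0,"z": 30,"rx": -0.95,"ry": -0.338,"rz": 0.748,"gripper": -1},{"x": 110,"y": 0,"z": 30,"rx": -1.05,"ry": -0.373,"rz": 0.827,"gripper": -1}]}}

```text
clock: 6.4
eef_pos: [564.5, -231.5, 259.2]
tcp_rot: [2.755, 0.565, 1.981]
contact_force: [0.3, -2.1, -2.4]
opening: 0.565
grasp_force: 64.6
```

```bash
python3 -c "
from d import *
zf,Rf=fin(-.39);G=np.array([560,-230,250])
delta(G+19*zf,Rf);print(r.sense()['qpos'].round(2))
"
```

```text
d [ 11.4  -5.  -17.5] [-0.573 -0.21   0.455] to [ 576. -237.  242.]
[-0.33  0.05  2.14 -0.38  0.31 -0.53]
```

```bash
cat > k.py <<'E'
from d import *
from scipy.optimize import least_squares
Rz=lambda q:R.from_euler('z',q);Ry=lambda q:R.from_euler('y',q)
s_=r.sense()
D=[([1.14761,.35298,1.63341,0,1.15524,-.0024],[255.3,570.46,231.29],[-3.14155,0,2.72085]),
([-.51,-.01,2.23,.54,1.,-.33],[379.4,-38.4,210.1],[3.141,-.451,1.074]),
([-.86,.4,1.91,.49,1.05,-.66],[430.8,-281,131.3],[3.139,-.449,1.081]),
([-.76,.24,1.87,.47,1.2,-.48],[456.1,-233.8,234.1],[3.135,-.448,1.082]),
([-.33,.05,2.14,-.38,.31,-.53],[564.5,-231.5,259.2],[2.755,.565,1.981])]
C=None
def rot(q):return Rz(q[0])*Ry(q[1]+q[2])*Rz(q[3])*Ry(q[4])*Rz(q[5])
C=rot(D[0][0]).inv()*R.from_euler('xyz',D[0][2])
def fk(q,p):
    Rr=rot(q)*C
    up=p[1]*np.sin(q[1])+p[2]*np.sin(q[1]+q[2])+p[0]+p[5]*np.cos(q[1]+q[2]); hz=p[3]+p[1]*np.cos(q[1])+p[2]*np.cos(q[1]+q[2])-p[5]*np.sin(q[1]+q[2])
    return Rz(q[0]).apply([up,0,hz])+p[4]*Rr.apply(Z),Rr
p=least_squares(lambda p:np.r_[np.concatenate([fk(q,p)[0]-e for q,e,_ in D]),.01*(p-[0,400,400,300,250,0])],[0,400,400,300,250,0]).x
lo=np.array([-2.63,-.92,.06,-1.3,0,-3.02])+.08;hi=np.array([2.63,2.1,2.66,4.44,2.69,3.02])-.08
def ik(P,Rt,q0):
    f=lambda q:np.r_[(fk(q,p)[0]-P)/100,(Rt*fk(q,p)[1].inv()).as_rotvec()]
    o=least_squares(f,np.clip(q0,lo+.01,hi-.01),bounds=(lo,hi));return o.x,np.sqrt(2*o.cost)
E
python3 -c "
from k import *
print(p.round(),[np.round(fk(q,p)[0]-e,0) for q,e,_ in D],[round((R.from_euler('xyz',o).inv()*fk(q,p)[1]).magnitude(),3) for q,_,o in D])
q0=s_['qpos']
for G in ([560,-230,250],[560,-230,92],[490,311,212]):
  for off in(-.9,-.5,0,.5,.9,1.3):
    az=np.arctan2(G[1],G[0])+off;zf,Rf=fin(az)
    b=min((ik(np.array(G)+19*zf,Rf,np.r_[np.arctan2(G[1],G[0]),.3,1.9,w]) for w in([1.5,.8,-1.5],[1.5,.8,0],[1.5,.8,1.5],[3,.5,-1.5],[0,.5,1.5])),key=lambda t:t[1])
    print(G,off,b[0].round(2),round(b[1],3))
"
```

```text
[ -2. 568. 500. 306. 347.  63.] [array([2., 0., 0.]), array([-0., -2., -2.]), array([-1., -1.,  1.]), array([-0.,  3.,  0.]), array([-1., -3.,  0.])] [0.0, 0.004, 0.008, 0.007, 0.003]
[560, -230, 250] -0.9 [ 0.09  0.39  1.98 -1.22  1.13  0.65] 0.14
[560, -230, 250] -0.5 [-0.    0.29  2.29  4.36  0.84  0.99] 0.004
[560, -230, 250] 0 [-0.39  0.22  2.41  3.14  0.61  1.57] 0.0
[560, -230, 250] 0.5 [-0.78  0.29  2.29  1.91  0.84  2.16] 0.0
[560, -230, 250] 0.9 [-0.89  0.41  2.07  1.41  1.12  2.31] 0.0
[560, -230, 250] 1.3 [-0.89  0.54  1.82  1.1   1.4   2.34] 0.0
[560, -230, 92] -0.9 [0.07 0.73 2.22 4.36 1.07 1.47] 0.209
[560, -230, 92] -0.5 [-0.    0.7   2.3   4.09  1.03  1.44] 0.0
[560, -230, 92] 0 [-0.39  0.71  2.42  3.14  1.11  1.57] 0.0
[560, -230, 92] 0.5 [-0.78  0.7   2.3   2.19  1.03  1.7 ] 0.0
[560, -230, 92] 0.9 [-0.89  0.73  2.08  1.57  1.09  1.94] 0.0
[560, -230, 92] 1.3 [-0.89  0.8   1.82  1.15  1.29  2.1 ] 0.0
[490, 311, 212] -0.9 [ 1.07  0.44  2.03 -1.22  1.13  0.74] 0.164
[490, 311, 212] -0.5 [0.98 0.37 2.35 4.29 0.9  1.14] 0.0
[490, 311, 212] 0 [0.57 0.31 2.48 3.14 0.77 1.57] 0.0
[490, 311, 212] 0.5 [0.15 0.37 2.35 1.99 0.9  2.  ] 0.0
[490, 311, 212] 0.9 [0.04 0.46 2.13 1.44 1.12 2.18] 0.0
[490, 311, 212] 1.3 [0.05 0.58 1.88 1.1  1.37 2.25] 0.0
```

```bash
python3 -c "
from k import *
q=s_['qpos'].copy();p0,R0=pose()
zf,Rf=fin(.7);T=np.array([560,-230,260])+19*zf;delta(T,Rf);rv=(Rf*R0.inv()).as_rotvec();print(np.linalg.norm(rv))
am=R.from_euler('xyz',[3.135,-.448,1.082]).inv().apply(a)
for f in np.linspace(.1,1,10):
  Rr=R.from_rotvec(f*rv)*R0;q,e=ik(p0+f*(T-p0),Rr,q);print(q.round(2),round(e,3),Rr.apply(am).round(2))
"
```

```text
d [ 8.6 12.5 -7.5] [-0.418 -0.523  1.507] to [ 573. -219.  252.]
1.6490439499076115
[-0.39  0.04  2.19  0.06  0.17 -1.12] 0.0 [ 0.1  -0.52  0.85]
[-0.47  0.05  2.23  1.14  0.18 -2.38] 0.0 [ 0.13 -0.47  0.87]
[-0.56  0.08  2.24  1.51  0.32 -2.94] 0.008 [ 0.15 -0.41  0.9 ]
[-0.63  0.1   2.2   1.36  0.46 -2.94] 0.081 [ 0.16 -0.35  0.92]
[-0.67  0.12  2.15  1.22  0.58 -2.94] 0.163 [ 0.16 -0.28  0.95]
[-0.69  0.15  2.1   1.1   0.68 -2.94] 0.251 [ 0.15 -0.22  0.96]
[-0.7   0.18  2.04  0.99  0.77 -2.94] 0.345 [ 0.13 -0.16  0.98]
[-0.7   0.2   1.98  0.89  0.85 -2.94] 0.441 [ 0.09 -0.1   0.99]
[-0.69  0.23  1.92  0.8   0.92 -2.94] 0.541 [ 0.05 -0.05  1.  ]
[-0.67  0.25  1.86  0.72  0.99 -2.94] 0.644 [ 0. -0.  1.]
```

```bash
cat > path.py <<'E'
from k import *
import sys
G=np.array([560,-230,260.]);zf,Rf=fin(.51);T=G+19*zf
n=int(sys.argv[1])
q0=s_['qpos'];qt,e=ik(T,Rf,[-.89,.41,2.07,1.41,1.12,2.31]);p0,R0=pose()
am=R.from_euler('xyz',[3.135,-.448,1.082]).inv().apply(a)
b0,B0=fk(q0,p);Q=R0
print(qt.round(2),e)
for i in range(1,n+1):
    P,Rr=fk(q0+(qt-q0)*i/n,p);Rr=Rr*B0.inv()*R0 if 0 else Rr
    gp=P-19*Rr.apply(Z);m=Rr.apply(am);st=(Rr*Q.inv()).magnitude();Q=Rr
    d=np.r_[P-b0,(Rr*B0.inv()).as_rotvec()]
    print(i,d[:3].round(),d[3:].round(2),'step',round(np.degrees(st),1),'g',gp.round(),'ends z',(gp-88*m)[2].round(),(gp+82*m)[2].round())
E
python3 path.py 34
```

```text
[-0.89  0.39  2.07  1.4   1.12  2.33] 1.2907728873369582e-15
1 [-10.  -5. -11.] [ 0.09 -0.01 -0.12] step 8.6 g [ 547. -233.  264.] ends z 197.0 327.0
2 [-19.  -8. -22.] [ 0.18 -0.02 -0.24] step 8.6 g [ 538. -237.  254.] ends z 192.0 312.0
3 [-28. -10. -32.] [ 0.27 -0.03 -0.36] step 8.6 g [ 529. -239.  244.] ends z 188.0 297.0
4 [-37. -11. -42.] [ 0.35 -0.04 -0.49] step 8.6 g [ 521. -241.  234.] ends z 184.0 282.0
5 [-46. -11. -52.] [ 0.43 -0.04 -0.61] step 8.6 g [ 513. -241.  225.] ends z 181.0 267.0
6 [-54. -11. -61.] [ 0.52 -0.05 -0.74] step 8.6 g [ 505. -241.  217.] ends z 178.0 253.0
7 [-61.  -9. -69.] [ 0.6  -0.06 -0.87] step 8.6 g [ 498. -240.  208.] ends z 175.0 240.0
8 [-68.  -6. -77.] [ 0.67 -0.06 -0.99] step 8.6 g [ 492. -237.  201.] ends z 172.0 228.0
9 [-74.  -3. -84.] [ 0.75 -0.07 -1.12] step 8.6 g [ 486. -235.  194.] ends z 170.0 216.0
10 [-80.   1. -90.] [ 0.83 -0.08 -1.25] step 8.6 g [ 480. -231.  188.] ends z 168.0 206.0
11 [-84.   6. -96.] [ 0.9  -0.08 -1.38] step 8.6 g [ 476. -227.  182.] ends z 165.0 198.0
12 [ -88.   11. -101.] [ 0.97 -0.08 -1.51] step 8.5 g [ 47
[... 1341 characters left out ...]
5.] [-1.02 -0.2   2.09] step 8.1 g [ 513. -181.  199.] ends z 132.0 261.0
28 [-36.  59. -67.] [-0.94 -0.23  1.98] step 8.0 g [ 520. -184.  206.] ends z 134.0 273.0
29 [-28.  54. -58.] [-0.86 -0.27  1.87] step 8.0 g [ 527. -189.  214.] ends z 138.0 285.0
30 [-20.  49. -49.] [-0.77 -0.31  1.76] step 7.9 g [ 534. -194.  222.] ends z 142.0 297.0
31 [-12.  42. -40.] [-0.69 -0.35  1.65] step 7.9 g [ 541. -201.  231.] ends z 148.0 309.0
32 [ -5.  33. -30.] [-0.61 -0.39  1.54] step 7.8 g [ 548. -210.  241.] ends z 154.0 321.0
33 [  2.  24. -19.] [-0.53 -0.43  1.43] step 7.7 g [ 554. -219.  250.] ends z 163.0 332.0
34 [ 9. 13. -8.] [-0.45 -0.47  1.32] step 7.7 g [ 560. -230.  260.] ends z 172.0 342.0
```

Call:
{"api": "servo_tool", "payload": {"deltas": [{"x": -10,"y": -5,"z": -11,"rx": 0.09,"ry": -0.01,"rz": -0.12,"gripper": -1},{"x": -19,"y": -8,"z": -22,"rx": 0.18,"ry": -0.02,"rz": -0.24,"gripper": -1},{"x": -28,"y": -10,"z": -32,"rx": 0.27,"ry": -0.03,"rz": -0.36,"gripper": -1},{"x": -37,"y": -11,"z": -42,"rx": 0.35,"ry": -0.04,"rz": -0.49,"gripper": -1},{"x": -46,"y": -11,"z": -52,"rx": 0.43,"ry": -0.04,"rz": -0.61,"gripper": -1},{"x": -54,"y": -11,"z": -61,"rx": 0.52,"ry": -0.05,"rz": -0.74,"gripper": -1},{"x": -61,"y": -9,"z": -69,"rx": 0.6,"ry": -0.06,"rz": -0.87,"gripper": -1},{"x": -68,"y": -6,"z": -77,"rx": 0.67,"ry": -0.06,"rz": -0.99,"gripper": -1},{"x": -74,"y": -3,"z": -84,"rx": 0.75,"ry": -0.07,"rz": -1.12,"gripper": -1},{"x": -80,"y": 1,"z": -90,"rx": 0.83,"ry": -0.08,"rz": -1.25,"gripper": -1}]}}

```text
clock: 7.4
eef_pos: [483.7, -230.9, 168.9]
tcp_rot: [2.87, -0.204, 0.675]
contact_force: [-0.8, 0.0, -2.4]
opening: 0.564
grasp_force: 64.6
```

```bash
python3 path.py 24 | head -11; python3 -c "
from rig import r
print(r.sense()['qpos'].round(2))"
```

```text
[-0.89  0.39  2.07  1.4   1.12  2.33] 1.2907728873369582e-15
1 [-4.  5. -6.] [ 0.08  0.   -0.13] step 8.5 g [ 473. -227.  181.] ends z 165.0 197.0
2 [ -8.  10. -10.] [ 0.16  0.   -0.25] step 8.5 g [ 470. -222.  177.] ends z 162.0 190.0
3 [-11.  15. -14.] [ 0.24  0.01 -0.38] step 8.5 g [ 467. -218.  173.] ends z 160.0 185.0
4 [-13.  21. -18.] [ 0.31  0.01 -0.51] step 8.5 g [ 465. -213.  170.] ends z 157.0 181.0
5 [-13.  26. -20.] [ 0.39  0.02 -0.63] step 8.5 g [ 465. -208.  167.] ends z 154.0 179.0
6 [-13.  32. -22.] [ 0.47  0.03 -0.76] step 8.4 g [ 464. -203.  165.] ends z 151.0 179.0
7 [-13.  37. -22.] [ 0.55  0.05 -0.88] step 8.4 g [ 465. -198.  165.] ends z 148.0 180.0
8 [-11.  43. -22.] [ 0.62  0.06 -1.  ] step 8.4 g [ 467. -194.  165.] ends z 145.0 183.0
9 [ -8.  47. -21.] [ 0.7   0.08 -1.12] step 8.4 g [ 469. -189.  165.] ends z 142.0 187.0
10 [ -4.  52. -19.] [ 0.78  0.1  -1.25] step 8.3 g [ 473. -186.  167.] ends z 140.0 193.0
[-0.5   0.15  2.12  0.15  0.54  0.31]
```

Call:
{"api": "servo_tool", "payload": {"deltas": [{"x": -4,"y": 5,"z": -6,"rx": 0.08,"ry": 0,"rz": -0.13,"gripper": -1},{"x": -8,"y": 10,"z": -10,"rx": 0.16,"ry": 0,"rz": -0.25,"gripper": -1},{"x": -11,"y": 15,"z": -14,"rx": 0.24,"ry": 0.01,"rz": -0.38,"gripper": -1},{"x": -13,"y": 21,"z": -18,"rx": 0.31,"ry": 0.01,"rz": -0.51,"gripper": -1},{"x": -13,"y": 26,"z": -20,"rx": 0.39,"ry": 0.02,"rz": -0.63,"gripper": -1},{"x": -13,"y": 32,"z": -22,"rx": 0.47,"ry": 0.03,"rz": -0.76,"gripper": -1},{"x": -13,"y": 37,"z": -22,"rx": 0.55,"ry": 0.05,"rz": -0.88,"gripper": -1},{"x": -11,"y": 43,"z": -22,"rx": 0.62,"ry": 0.06,"rz": -1.0,"gripper": -1},{"x": -8,"y": 47,"z": -21,"rx": 0.7,"ry": 0.08,"rz": -1.12,"gripper": -1},{"x": -4,"y": 52,"z": -19,"rx": 0.78,"ry": 0.1,"rz": -1.25,"gripper": -1}]}}

```text
clock: 8.4
eef_pos: [480.1, -179.0, 150.4]
tcp_rot: [-2.687, -0.08, -0.743]
contact_force: [0.5, 0.2, -1.7]
opening: 0.564
grasp_force: 64.6
```

```bash
python3 path.py 14; python3 -c "
from rig import r
print(r.sense()['qpos'].round(2))"
```

```text
[-0.89  0.39  2.07  1.4   1.12  2.33] 1.2907728873369582e-15
1 [4. 4. 3.] [ 0.08  0.02 -0.12] step 8.3 g [ 477. -180.  170.] ends z 137.0 201.0
2 [9. 7. 6.] [ 0.17  0.03 -0.23] step 8.3 g [ 481. -178.  173.] ends z 135.0 209.0
3 [15.  9. 10.] [ 0.26  0.05 -0.34] step 8.2 g [ 487. -176.  177.] ends z 133.0 218.0
4 [21. 10. 15.] [ 0.35  0.07 -0.45] step 8.2 g [ 492. -175.  181.] ends z 131.0 228.0
5 [28. 11. 21.] [ 0.44  0.09 -0.56] step 8.1 g [ 498. -175.  187.] ends z 131.0 238.0
6 [35. 10. 28.] [ 0.53  0.11 -0.67] step 8.1 g [ 505. -177.  193.] ends z 131.0 250.0
7 [43.  8. 35.] [ 0.62  0.13 -0.77] step 8.1 g [ 512. -179.  199.] ends z 132.0 262.0
8 [50.  4. 43.] [ 0.72  0.15 -0.87] step 8.0 g [ 519. -182.  206.] ends z 134.0 274.0
9 [58. -0. 51.] [ 0.82  0.17 -0.97] step 8.0 g [ 526. -187.  214.] ends z 138.0 286.0
10 [66. -6. 60.] [ 0.92  0.2  -1.06] step 7.9 g [ 534. -193.  222.] ends z 142.0 298.0
11 [ 74. -13.  70.] [ 1.02  0.22 -1.14] step 7.8 g [ 541. -200.  231.] ends z 148.0 309.0
12 [ 82. -22.  80.] [ 1.12  0.25 -1.23] step 7.8 g [ 548. -209.  241.] ends z 154.0 321.0
13 [ 89. -32.  90.] [ 1.23  0.28 -1.31] step 7.7 g [ 554. -219.  250.] ends z 163.0 332.0
14 [ 95. -43. 101.] [ 1.34  0.31 -1.38] step 7.7 g [ 560. -230.  260.] ends z 172.0 342.0
[-0.65  0.25  2.1   0.65  0.79  1.18]
```

Call:
{"api": "servo_tool", "payload": {"deltas": [{"x": 4,"y": 4,"z": 3,"rx": 0.08,"ry": 0.02,"rz": -0.12,"gripper": -1},{"x": 9,"y": 7,"z": 6,"rx": 0.17,"ry": 0.03,"rz": -0.23,"gripper": -1},{"x": 15,"y": 9,"z": 10,"rx": 0.26,"ry": 0.05,"rz": -0.34,"gripper": -1},{"x": 21,"y": 10,"z": 15,"rx": 0.35,"ry": 0.07,"rz": -0.45,"gripper": -1},{"x": 28,"y": 11,"z": 21,"rx": 0.44,"ry": 0.09,"rz": -0.56,"gripper": -1},{"x": 35,"y": 10,"z": 28,"rx": 0.53,"ry": 0.11,"rz": -0.67,"gripper": -1},{"x": 43,"y": 8,"z": 35,"rx": 0.62,"ry": 0.13,"rz": -0.77,"gripper": -1},{"x": 50,"y": 4,"z": 43,"rx": 0.72,"ry": 0.15,"rz": -0.87,"gripper": -1},{"x": 58,"y": 0,"z": 51,"rx": 0.82,"ry": 0.17,"rz": -0.97,"gripper": -1},{"x": 66,"y": -6,"z": 60,"rx": 0.92,"ry": 0.2,"rz": -1.06,"gripper": -1}]}}

```text
clock: 9.4
eef_pos: [546.2, -185.2, 210.3]
tcp_rot: [-2.64, 0.812, -1.866]
contact_force: [0.3, 0.2, -1.4]
opening: 0.566
grasp_force: 64.6
```

```bash
python3 -c "
from d import *
zf,Rf=fin(.51);delta(np.array([560,-230,260.])+19*zf,Rf);print(r.sense()['qpos'].round(2))"
```

```text
d [ 28.7 -36.4  41.4] [ 0.414  0.033 -0.34 ] to [ 575. -222.  252.]
[-0.82  0.35  2.08  1.18  1.03  2.01]
```

Call:
{"api": "servo_tool", "payload": {"deltas": [{"x": 7,"y": -9,"z": 10,"rx": 0.1,"ry": 0.01,"rz": -0.085,"gripper": -1},{"x": 14,"y": -18,"z": 21,"rx": 0.2,"ry": 0.015,"rz": -0.17,"gripper": -1},{"x": 21,"y": -27,"z": 31,"rx": 0.3,"ry": 0.025,"rz": -0.255,"gripper": -1},{"x": 29,"y": -36,"z": 41,"rx": 0.414,"ry": 0.033,"rz": -0.34,"gripper": -1},{"x": 29,"y": -36,"z": 41,"rx": 0.414,"ry": 0.033,"rz": -0.34,"gripper": -1},{"x": 29,"y": -36,"z": 41,"rx": 0.414,"ry": 0.033,"rz": -0.34,"gripper": -1},{"x": 29,"y": -36,"z": 41,"rx": 0.414,"ry": 0.033,"rz": -0.34,"gripper": -1}]}}

```text
clock: 10.1
eef_pos: [575.5, -221.0, 251.9]
tcp_rot: [-3.122, 1.119, -2.609]
contact_force: [-0.5, -0.2, -2.4]
opening: 0.566
grasp_force: 64.6
```

```bash
python3 -c "
from d import *
zf,Rf=fin(.51);G=np.array([560,-230,260.]);delta(G+19*zf,Rf)
A=r.grab_frame('top');B=r.grab_frame('side');cv2.imwrite('pics/t2.png',A);cv2.imwrite('pics/s2.png',B)
for c,n in(('top','mill_center'),('side','mill_center')):print(c,r.recognise(n,c)[:2])
print('expect side foot,center,knob',*(proj('side',G+[0,0,d]).round() for d in(-88,0,82)))
print('expect top',*(proj('top',G+[0,0,d]).round() for d in(-88,0,82)))
a=A[130:310,330:510];b=B[130:330,290:490]
cv2.imwrite('pics/g2.png',np.hstack([cv2.resize(a,(400,400)),cv2.resize(b,(400,400))]))"
```

```text
d [-0.6 -0.6 -0.2] [ 0.008  0.002 -0.005] to [ 575. -222.  252.]
top [{'box': [409.7, 165.2, 39.6, 45.3], 'conf': 0.97}]
side [{'box': [390.4, 165.3, 33.2, 82.0], 'conf': 0.69}, {'box': [294.7, 243.7, 29.5, 40.1], 'conf': 0.59}]
expect side foot,center,knob [402. 241.] [405. 202.] [407. 164.]
expect top [421. 200.] [429. 188.] [439. 174.]
```

View pics/g2.png

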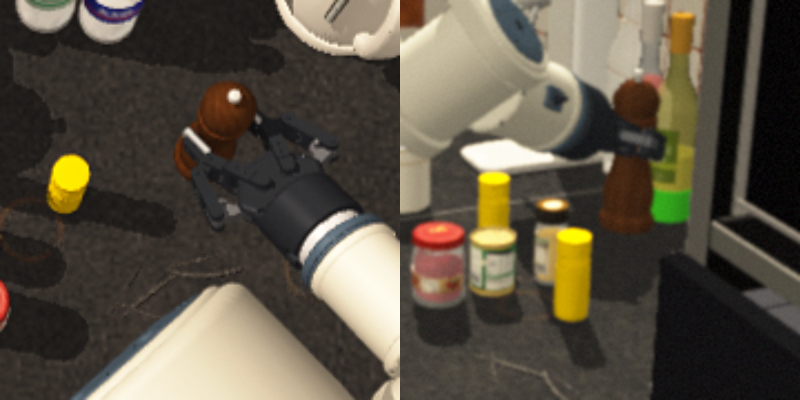

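The mill hangs nearly upright. In the side crop the knob is at (638,73) and the foot at (626,228), within about 0.03 rad of vertical, and the table below is clear. I'll lower it.

Call:
{"api": "servo_tool", "payload": {"deltas": [{"x": 0,"y": 0,"z": -40,"rx": 0,"ry": 0,"rz": 0,"gripper": -1},{"x": 0,"y": 0,"z": -80,"rx": 0,"ry": 0,"rz": 0,"gripper": -1},{"x": 0,"y": 0,"z": -120,"rx": 0,"ry": 0,"rz": 0,"gripper": -1},{"x": 0,"y": 0,"z": -145,"rx": 0,"ry": 0,"rz": 0,"gripper": -1},{"x": 0,"y": 0,"z": -160,"rx": 0,"ry": 0,"rz": 0,"gripper": -1},{"x": 0,"y": 0,"z": -165,"rx": 0,"ry": 0,"rz": 0,"gripper": -1},{"x": 0,"y": 0,"z": -165,"rx": 0,"ry": 0,"rz": 0,"gripper": -1}]}}

```text
clock: 11.0
eef_pos: [576.1, -221.4, 87.5]
tcp_rot: [-3.126, 1.12, -2.614]
contact_force: [-0.2, -0.2, -1.0]
opening: 0.56
grasp_force: 64.6
```

Call:
{"api": "servo_tool", "payload": {"deltas": [{"x": 0,"y": 0,"z": -2,"rx": 0,"ry": 0,"rz": 0,"gripper": -1},{"x": 0,"y": 0,"z": -4,"rx": 0,"ry": 0,"rz": 0,"gripper": -1},{"x": 0,"y": 0,"z": -4,"rx": 0,"ry": 0,"rz": 0,"gripper": -1}]}}

```text
clock: 11.3
eef_pos: [576.2, -221.8, 84.5]
tcp_rot: [-3.122, 1.121, -2.61]
contact_force: [0.1, 0.4, -2.4]
opening: 0.565
grasp_force: 64.6
```

No contact yet, so I'll keep lowering in small steps.

Call:
{"api": "servo_tool", "payload": {"deltas": [{"x": 0,"y": 0,"z": -2,"rx": 0,"ry": 0,"rz": 0,"gripper": -1},{"x": 0,"y": 0,"z": -3,"rx": 0,"ry": 0,"rz": 0,"gripper": -1},{"x": 0,"y": 0,"z": -3,"rx": 0,"ry": 0,"rz": 0,"gripper": -1}]}}

```text
clock: 11.6
eef_pos: [576.8, -221.5, 83.2]
tcp_rot: [-3.121, 1.125, -2.609]
contact_force: [-4.7, 0.5, 10.0]
opening: 0.568
grasp_force: 65.7
```

Call:
{"api": "servo_tool", "payload": {"deltas": [{"x": 0,"y": 0,"z": -1,"rx": 0,"ry": 0,"rz": 0,"gripper": -1},{"x": 0,"y": 0,"z": -2,"rx": 0,"ry": 0,"rz": 0,"gripper": -1},{"x": 0,"y": 0,"z": -2,"rx": 0,"ry": 0,"rz": 0,"gripper": -1}]}}

```text
clock: 11.9
eef_pos: [577.2, -221.2, 83.2]
tcp_rot: [-3.119, 1.129, -2.607]
contact_force: [-8.5, 0.7, 23.7]
opening: 0.566
grasp_force: 66.8
```

Call:
{"api": "servo_tool", "payload": {"deltas": [{"x": 0,"y": 0,"z": 3,"rx": 0,"ry": 0,"rz": 0,"gripper": -1},{"x": 0,"y": 0,"z": 3,"rx": 0,"ry": 0,"rz": 0,"gripper": -1},{"x": 0,"y": 0,"z": 4,"rx": 0,"ry": 0,"rz": 0,"gripper": 0.5},{"x": 0,"y": 0,"z": 4,"rx": 0,"ry": 0,"rz": 0,"gripper": 0.5},{"x": 0,"y": 0,"z": 4,"rx": 0,"ry": 0,"rz": 0,"gripper": 0.5},{"x": 0,"y": 0,"z": 4,"rx": 0,"ry": 0,"rz": 0,"gripper": 0.5},{"x": 0,"y": 0,"z": 4,"rx": 0,"ry": 0,"rz": 0,"gripper": 0.5},{"x": 0,"y": 0,"z": 4,"rx": 0,"ry": 0,"rz": 0,"gripper": 0.5},{"x": 0,"y": 0,"z": 4,"rx": 0,"ry": 0,"rz": 0,"gripper": 0.5},{"x": 0,"y": 0,"z": 4,"rx": 0,"ry": 0,"rz": 0,"gripper": 0.5}]}}

```text
clock: 12.9
eef_pos: [576.0, -221.5, 82.8]
tcp_rot: [-3.125, 1.121, -2.613]
contact_force: [-0.1, -0.5, 0.2]
opening: 0.753
grasp_force: 0.0
```

```bash
python3 -c "
from d import *
A=r.grab_frame('top');B=r.grab_frame('side')
p0,R0=pose();g=p0-19*R0.apply(Z);print(g)
print('exp side',*((proj('side',[g[0],g[1],d])-[340,170])*4 for d in(0,170)),'top',*((proj('top',[g[0],g[1],d])-[370,150])*4 for d in(0,170)))
a=A[150:250,370:470];b=B[170:270,340:440]
cv2.imwrite('pics/g3.png',np.hstack([cv2.resize(a,(400,400)),cv2.resize(b,(400,400))]))"
```

```text
[ 561.11565289 -229.91456511   91.12466299]
exp side [232.46609898 565.93633067] [250.13179999 288.06159471] top [150.50344916 274.70989615] [202.33201467 198.91474743]
```

View pics/g3.png

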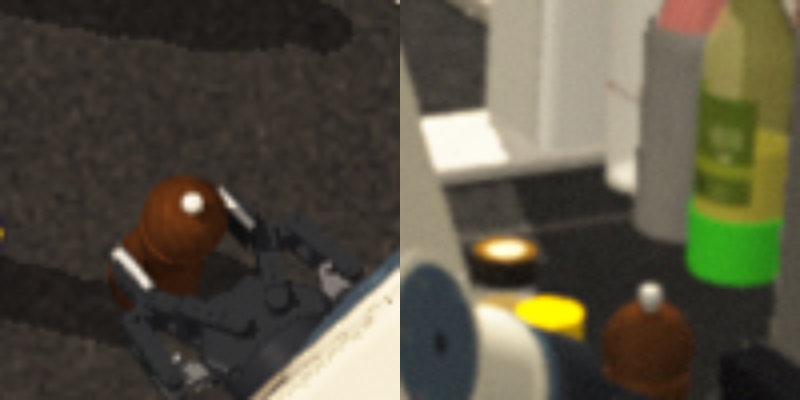

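The mill stands free and upright, with the knob at (191,202) in the top crop and at (650,288) in the side crop. I'll grip it again and lift.

Call:
{"api": "servo_tool", "payload": {"deltas": [{"x": 0,"y": 0,"z": 0,"rx": 0,"ry": 0,"rz": 0,"gripper": -1},{"x": 0,"y": 0,"z": 0,"rx": 0,"ry": 0,"rz": 0,"gripper": -1},{"x": 0,"y": 0,"z": 0,"rx": 0,"ry": 0,"rz": 0,"gripper": -1},{"x": 0,"y": 0,"z": 0,"rx": 0,"ry": 0,"rz": 0,"gripper": -1},{"x": 0,"y": 0,"z": 0,"rx": 0,"ry": 0,"rz": 0,"gripper": -1},{"x": 0,"y": 0,"z": 0,"rx": 0,"ry": 0,"rz": 0,"gripper": -1},{"x": 0,"y": 0,"z": 0,"rx": 0,"ry": 0,"rz": 0,"gripper": -1},{"x": 0,"y": 0,"z": 0,"rx": 0,"ry": 0,"rz": 0,"gripper": -1}], "newtons": 60}}

```text
clock: 13.8
eef_pos: [576.1, -221.4, 83.1]
tcp_rot: [-3.125, 1.121, -2.613]
contact_force: [-2.0, 0.1, 4.9]
opening: 0.564
grasp_force: 61.6
```

Call:
{"api": "servo_tool", "payload": {"deltas": [{"x": 0,"y": 0,"z": 30,"rx": 0,"ry": 0,"rz": 0,"gripper": -1},{"x": 0,"y": 0,"z": 70,"rx": 0,"ry": 0,"rz": 0,"gripper": -1},{"x": 0,"y": 0,"z": 110,"rx": 0,"ry": 0,"rz": 0,"gripper": -1},{"x": 0,"y": 0,"z": 150,"rx": 0,"ry": 0,"rz": 0,"gripper": -1},{"x": 0,"y": 0,"z": 180,"rx": 0,"ry": 0,"rz": 0,"gripper": -1},{"x": 0,"y": 0,"z": 190,"rx": 0,"ry": 0,"rz": 0,"gripper": -1},{"x": 0,"y": 0,"z": 190,"rx": 0,"ry": 0,"rz": 0,"gripper": -1}]}}

```text
clock: 14.5
eef_pos: [576.2, -221.9, 273.5]
tcp_rot: [-3.119, 1.12, -2.608]
contact_force: [-0.6, 1.0, -2.5]
opening: 0.564
grasp_force: 62.9
```

```bash
python3 -c "
from k import *
# target over mug, foot at 190 above table
M=np.array([493,311.])
p0,R0=pose();q=s_['qpos'].copy();print(q.round(2))
for az in (1.1,1.47):
  zf,Rf=fin(az);T=np.r_[M,91.5+190]+19*zf;delta(T,Rf);rv=(Rf*R0.inv()).as_rotvec();qq=q.copy()
  for f in np.linspace(.2,1,5):
    qq,e=ik(p0+f*(T-p0),R.from_rotvec(f*rv)*R0,qq);print(qq.round(2),round(e,4))
"
```

```text
[-0.88  0.35  2.06  1.38  1.13  2.38]
d [-7.540e+01  5.481e+02 -3.000e-01] [0.007 0.007 0.587] to [501. 326. 273.]
[-0.76  0.29  2.17  1.4   1.12  2.33] 0.0
[-0.6   0.23  2.26  1.45  1.08  2.3 ] 0.0
[-0.38  0.19  2.31  1.54  1.02  2.29] 0.0
[-0.13  0.18  2.33  1.65  0.94  2.28] 0.0
[0.13 0.2  2.29 1.77 0.86 2.28] 0.0
d [-8.150e+01  5.499e+02 -3.000e-01] [0.006 0.008 0.957] to [495. 328. 273.]
[-0.77  0.31  2.12  1.33  1.17  2.34] 0.0
[-0.61  0.28  2.17  1.32  1.19  2.32] 0.0
[-0.42  0.27  2.19  1.32  1.18  2.31] 0.0
[-0.19  0.29  2.16  1.34  1.16  2.33] 0.0
[0.04 0.33 2.09 1.36 1.15 2.36] 0.0
```

Call:
{"api": "servo_tool", "payload": {"deltas": [{"x": -4,"y": 25,"z": 0,"rx": 0,"ry": 0,"rz": 0.03,"gripper": -1},{"x": -9,"y": 65,"z": 0,"rx": 0,"ry": 0,"rz": 0.07,"gripper": -1},{"x": -14,"y": 105,"z": 0,"rx": 0,"ry": 0,"rz": 0.11,"gripper": -1},{"x": -20,"y": 145,"z": 0,"rx": 0,"ry": 0,"rz": 0.155,"gripper": -1},{"x": -25,"y": 185,"z": 0,"rx": 0,"ry": 0,"rz": 0.2,"gripper": -1},{"x": -31,"y": 225,"z": 0,"rx": 0,"ry": 0,"rz": 0.24,"gripper": -1},{"x": -36,"y": 265,"z": 0,"rx": 0,"ry": 0,"rz": 0.28,"gripper": -1},{"x": -42,"y": 305,"z": 0,"rx": 0,"ry": 0,"rz": 0.325,"gripper": -1},{"x": -47,"y": 345,"z": 0,"rx": 0,"ry": 0,"rz": 0.37,"gripper": -1},{"x": -53,"y": 385,"z": 0,"rx": 0,"ry": 0,"rz": 0.41,"gripper": -1}]}}

```text
clock: 15.5
eef_pos: [521.3, 165.4, 270.4]
tcp_rot: [-3.132, 1.118, -2.207]
contact_force: [0.6, -0.2, -1.8]
opening: 0.565
grasp_force: 62.8
```

Call:
{"api": "servo_tool", "payload": {"deltas": [{"x": -6,"y": 40,"z": 0,"rx": 0,"ry": 0,"rz": 0.045,"gripper": -1},{"x": -11,"y": 80,"z": 0,"rx": 0,"ry": 0,"rz": 0.09,"gripper": -1},{"x": -17,"y": 120,"z": 0,"rx": 0,"ry": 0,"rz": 0.135,"gripper": -1},{"x": -21,"y": 150,"z": 0,"rx": 0,"ry": 0,"rz": 0.17,"gripper": -1},{"x": -22,"y": 163,"z": 0,"rx": 0,"ry": 0,"rz": 0.177,"gripper": -1},{"x": -22,"y": 163,"z": 0,"rx": 0,"ry": 0,"rz": 0.177,"gripper": -1},{"x": -22,"y": 163,"z": 0,"rx": 0,"ry": 0,"rz": 0.177,"gripper": -1},{"x": -22,"y": 163,"z": 0,"rx": 0,"ry": 0,"rz": 0.177,"gripper": -1}]}}

```text
clock: 16.3
eef_pos: [500.6, 325.8, 271.6]
tcp_rot: [-3.128, 1.119, -2.03]
contact_force: [-0.1, 0.1, -1.5]
opening: 0.564
grasp_force: 62.9
```

```bash
python3 -c "
from d import *
A=r.grab_frame('top');B=r.grab_frame('side')
p0,R0=pose();g=p0-19*R0.apply(Z);f=g[2]-91.5;print(g,f)
for n in('mug_mouth','mill_center'):
  for c in('top','side'):print(n,c,[(np.round(d['box']),round(d['conf'],2)) for d in r.recognise(n,c)][:2])
o=np.array([110,170]);o2=np.array([220,140])
print('exp top foot/knob',*((proj('top',[g[0],g[1],d])-o)*2.5 for d in(f,f+170)),'mug',(proj('top',[490.7,311.4,101])-o)*2.5)
print('exp side',*((proj('side',[g[0],g[1],d])-o2)*2.5 for d in(f,f+170)),'mug',(proj('side',[493,311.4,101])-o2)*2.5)
a=A[170:330,110:270];b=B[140:300,220:380]
cv2.imwrite('pics/g4.png',np.hstack([cv2.resize(a,(400,400)),cv2.resize(b,(400,400))]))"
```

```text
[493.30067514 310.40441544 280.58187173] 189.08187173258312
mug_mouth top [(array([171., 247.,  26.,  16.]), 0.61)]
mug_mouth side [(array([275., 195.,  30.,  43.]), 0.77)]
mill_center top [(array([144., 206.,  41.,  32.]), 0.56)]
mill_center side [(array([282., 143.,  19.,  30.]), 0.79)]
exp top foot/knob [170.72920183 162.30579308] [102.88430851 111.60235208] mug [196.95848728 185.47114896]
exp side [172.70011968  77.31127259] [170.38774871 -72.42690452] mug [173.30232113 150.21320614]
```

View pics/g4.png

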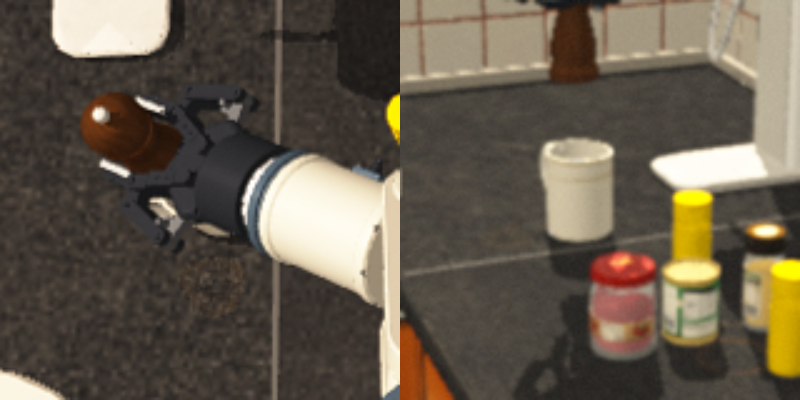

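The mill hangs beside its expected place over the mug: knob at (101,115) in the top crop, foot centre at (574,78) and mug rim centre at (580,150) in the side crop. I'll shift about 4 mm in +x and lower by 68 mm.

Call:
{"api": "servo_tool", "payload": {"deltas": [{"x": 4,"y": 1,"z": -15,"rx": 0,"ry": 0,"rz": 0,"gripper": -1},{"x": 4,"y": 1,"z": -30,"rx": 0,"ry": 0,"rz": 0,"gripper": -1},{"x": 4,"y": 1,"z": -45,"rx": 0,"ry": 0,"rz": 0,"gripper": -1},{"x": 4,"y": 1,"z": -58,"rx": 0,"ry": 0,"rz": 0,"gripper": -1},{"x": 4,"y": 1,"z": -66,"rx": 0,"ry": 0,"rz": 0,"gripper": -1},{"x": 4,"y": 1,"z": -68,"rx": 0,"ry": 0,"rz": 0,"gripper": -1},{"x": 4,"y": 1,"z": -68,"rx": 0,"ry": 0,"rz": 0,"gripper": -1},{"x": 4,"y": 1,"z": -68,"rx": 0,"ry": 0,"rz": 0,"gripper": -1},{"x": 4,"y": 1,"z": -68,"rx": 0,"ry": 0,"rz": 0,"gripper": -1}]}}

```text
clock: 17.5
eef_pos: [505.3, 327.5, 205.6]
tcp_rot: [-3.123, 1.121, -2.024]
contact_force: [0.0, 0.5, -1.5]
opening: 0.565
grasp_force: 62.9
```

```bash
python3 -c "
from d import *
A=r.grab_frame('top');B=r.grab_frame('side')
p0,R0=pose();g=p0-19*R0.apply(Z);print(g,g[2]-91.5,r.sense()['grasp_force'])
a=A[190:290,130:230];b=B[130:250,230:350]
cv2.imwrite('pics/g5.png',np.hstack([cv2.resize(a,(400,400)),cv2.resize(b,(400,400))]))"
```

```text
[497.39940617 312.28356917 213.70996985] 122.20996985040568 62.880124483781366
```

View pics/g5.png

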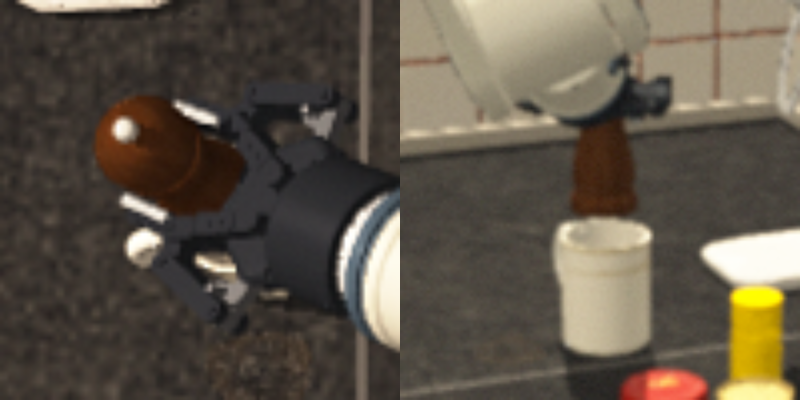

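The foot, centred at (604,210), sits over the mug rim, centred at (606,232), with a gap of about 2 cm. I'm handing in.

```bash
python3 -c "
from rig import r
print(r.sign_off())"
```

```text
the job is handed in; nothing more can be done
None
```

The mill was stood upright on its foot, carried over the row, and handed in held upright and still about 2 cm above the mug's rim, centred to within a few millimetres by the cameras; sign-off gave no pass/fail result.

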